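# Bolt the blade arm of a bench shear down

### The job

The cutting is finished: lock the blade arm of the bench shear down with its safety bolt. Hold the spring catch pressed down with one fingertip and, keeping it down, push the bolt by its upright handle with the other fingertip, fully home through the eye on the blade arm; then take the hand away so that the catch springs back up and locks the bolt. Do not force the bolt against the catch, do not raise the blade arm, and leave the marker, square, tin and angle offcut where they are.

Things in the scene. Friction and masses are not known exactly. Their poses are not given: they have to be found in the camera images.
- shear: green-grey bench lever shear fixed on the table, bed 300 x 300 mm, top 60 mm up. x points to its back (away from the operator), y to the operator's left, z up; origin on the table under the bolt's rod. In this frame, mm (used in all entries): bed x -100 to 200, y -70 to 230; bolt unit at the front right corner, rod along y at x 0, z 78; fence bar x 35 to 49, top z 74
- bolt_travel (a joint): travel of the steel bolt, m: 0 drawn back, 0.035 fully home (end stop); slides to the shear's -y, into the blade arm's eye. Friction 2.5 N, no spring. Rod 12 mm diameter. Its 20 mm sleeve is stopped by the catch's nose until the catch is pressed (play 1.5 mm); when home, the released nose drops behind the sleeve. Rod guides at y -66 to -52 and 43 to 57, tops z 88. Starts 0 to 0.001
- handle_top (a point): top of the bolt's upright handle, a plain round steel pin, 12 mm diameter, that moves with the bolt: x 0, z 126, y 27 when drawn back and y -8 when home. A finger can push the bare pin from z 92 to 126; at its foot is a 17 mm collar
- bolt: the bolt as a body, rod and handle; origin on the rod's axis (z 78) under the pin, axes as the shear's
- catch_turn (a joint): turn of the rocker catch, rad: 0 sprung up (locking), 0.2 pad right down (stop); the bolt is free above 0.12. Pivot axis along y at x -30, z 88; pressing the pad raises the nose (y -24 to -16, over the rod, top then z 97). Spring at the pad's middle 3 N at first, 5.6 N at the stop. Let go with the bolt part way, it rests on the sleeve at 0.12
- pad_top (a point): middle of the top of the catch's thumb pad: dark ribbed steel plate on the operator's side of the bolt, y 2 to 66, x -78 to -26, 4 mm thick. Up, it slopes 0.2 rad, rising to the operator, this point at x -60, y 34, z 102; pressed down it is level, top z 96. A finger can slide along it in y while pressing. Between and beside pad and handle nothing at y -15 or more stands above z 96
- catch: the catch as a body, pad and nose; origin on the catch's pivot axis at x -30, y 0, z 88
- bolt_tip (a point): front end of the bolt's rod, on its axis: y -64 drawn back, y -99 home (15 mm out beyond the eye)
- eye_hole (a point): middle of the 15 mm hole in the blade arm's eye that the bolt enters: x 0, y -78, z 78 with the arm down; rises with the arm. Eye 24 mm wide, 12 mm thick, top z 92. The blade arm is a steel bar along the bed's right edge (y -84 to -72, top z 65, 1 kg), hinged at the back (x 190), resting down by its weight; black grip at its front end, x -205 to -125, up to z 103
- marker: bystander: felt marker, white with black cap, 130 x 13 mm, lying on the bed left of the bolt unit; origin under its middle, length along its y
- square: bystander: engineer's square lying on the sheet on the bed; dark stock 90 x 14 x 14 mm along its y, steel blade 110 mm along its x; origin under the stock's middle
- tin: bystander: plain metal tin, 60 mm diameter, 105 mm high, on the table left of the shear; origin under its middle
- angle: bystander: aluminium angle offcut, 90 x 35 x 35 mm, on the table right of the shear; origin under its middle

How it is judged:
On the way, in this order (a step that is already met when the one before it is completed fails the run):
1. the catch is held down by a fingertip with the bolt still drawn back (value of joint catch_turn above 0.12 rad and contact force between the fingers and catch above 0.5 N and value of joint bolt_travel below 0.008 m), for 0.1 s.
2. with the catch still held down by a fingertip, a finger pushes the bolt through the middle of its travel (value of joint catch_turn above 0.12 rad and contact force between the fingers and catch above 0.5 N and contact force between the fingers and bolt above 0.3 N and value of joint bolt_travel between 0.012 and 0.032 m), for 0.1 s.
At the end, for the whole second after the job is handed in: the bolt is home (within 2.5 mm of its end stop), the catch has sprung back up (below 0.05 rad), and the blade arm is down as it was (its eye within 6 mm) (value of joint bolt_travel above 0.0325 m and value of joint catch_turn below 0.05 rad and distance of eye_hole from where it was at the start of the episode below 0.006 m and velocity of joint bolt_travel below 0.005 m/s); the robot touches nothing.
It fails at once if the blade arm is raised (its eye moves over 10 mm) (distance of eye_hole from where it was at the start of the episode above 0.01 m).
It fails at once if the bolt is forced against or past the catch while that is up (pushed with over 30 N, or past it) (value of joint catch_turn below 0.08 rad and value of joint bolt_travel below 0.029 m and (value of joint bolt_travel above 0.006 m or contact force between the fingers and bolt above 30 N)).
It fails at once if a bystander (marker, square, tin or angle) is moved over 15 mm (distance of any of marker, square, tin, angle from where it was at the start of the episode above 0.015 m).
It also fails if it takes over 32 s, if anything falls off the work surface, if the arm or the gripper's body presses on something with over 40 N, if the wrist force passes 120 N, or if a joint passes its speed limit or range.

### The arm

A 6-joint arm with a two-finger parallel gripper is mounted at the origin on the work surface. World frame = base frame: x ahead of the robot, y to its left, z up, the work surface at z = 0. Lengths are in m, angles in rad, forces in N, time in s.
With the tool pointing down it reaches from about 0.25 to 0.775 m from the base axis. Payload 4 kg.
Tool frame: the origin (TCP) lies between the finger pads; the fingertips stand 22 mm ahead of it and the grasp point (between the pads) lies 3 mm ahead of it; z points along the fingers, y is the line along which they close (so a half turn about z gives the same grasp; the last joint's range is limited). The gripper opens to 94 mm and grips with 3 to 60 N. Pads are 16 mm wide; open, the fingers measure 119 mm over their backs; the gripper's body (75 mm by 177 mm) begins 78 mm behind the grasp point.
Start: joints at [-1.453, 0.087, 1.371, -0, 1.684, -0.103], TCP at [0.12, -0.537, 0.228] pointing down, gripper open.
Joint ranges: [-3.1, 3.1], [-0.76, 2.03], [0.27, 2.55], [-1.08, 4.22], [0.17, 2.65], [-2.57, 2.57]. Speed limits (rad/s): [2.79, 2.79, 3.14, 3.14, 3.14, 3.14].

### API

Orientations are given as a unit quaternion [x, y, z, w].
In Python, from cell import status, viewer, ticket gives the robot as it stands.
- The arm moves only by the tool step_arm, never from a script. Its arguments are lists of equal length, an entry for each row: "dp": the shift along the tool's x, y, z in cm, a list of three; "delta_rot": the turn, a rotation vector about the tool's x, y, z in rad, a list of three; "hand": the closure, from -1 (fully open) to 1 (shut), so that 0 is half open. In form: {"dp": [[tx, ty, tz], ...], "delta_rot": [[rx, ry, rz], ...], "hand": [hand, ...]}. A call has 1 to 10 rows; each row is the pose to reach, as a shift and turn from the pose commanded when the call began, along the tool's axes at that moment; what a row does not reach only later rows make up. A row lasts 1/10 s, in which the tool goes at most 50 mm and 8.59 degrees, less where a joint would pass 70% of its speed; a pose out of reach is approached as far as the arm can. A call with a gripper value outside its range is refused whole. The fingers move at their own pace and stop on an object; "force" is the grip in N (left out, the last holds). Time passes only in rows, so rows that repeat a pose let the fingers close. It gives the time, the measured TCP pose, the force, the opening and the grip force at its end, in the units of the state.
- status.get_obs(): the state, without advancing time (a new reading comes with each control period).
- viewer.camera(name): name is "scene" or "top" or "wrist"; returns the picture (384x512x3 uint8, red, green, blue); there is no depth.
- viewer.calibration(name): a dict with "fx", "fy", "cx", "cy" (pixels), "eye" and "attitude" of the camera in the world. Camera axes: x right, y down, z forward; pixel columns grow to the right and rows downward; lengths in m; the calibration is good to about 2 mm. A picture is of the moment at which its call begins: read the wrist's pose just before it. calibration takes no time and is no camera call; for the wrist camera it gives the pose at the moment of the call.
- ticket.sign_off(): hands the job in; it is judged then, once.
The state is a dict: "clock": time; "joints": joint angles; "qvel": joint speeds; "effort": joint torques, N m; "position": TCP position; "ee_rot": TCP orientation; "wrist_force": force on the tool from outside, world axes, zero at the start; "moment": the same for the moment, N m; "opening": finger opening in m; "finger_force": force on a finger pad.
Only numpy, scipy, OpenCV 4.12 (cv2) and the standard library are available. Lean on these libraries where they do the work, as an engineer would, in place of code of your own. Each camera call takes 0.05 s, during which the arm holds its last target. There are 200 camera calls.

## Working session

There is one attempt and no reset: what is moved stays moved. The work goes in short steps, Python scripts to look and compute and a tool call to move; the robot and the scene stay as the last step left them, time stands still between calls to the robot, and variables do not carry over. Pictures are saved under pics/ and viewed, at most 10 in all, crops included, and the job is handed in when it is done.

Besides the shell and the picture viewer there is one more tool, called after "Emit:" as name(argument=value, ...) on one line, values as JSON. step_arm: Moves the arm, as the interface text tells. Its arguments: {"type":"object","properties":{"dp":{"type":"array"},"delta_rot":{"type":"array"},"hand":{"type":"array"},"force":{"type":"number"}},"required":["dp","delta_rot","hand"]}

```bash
mkdir -p pics; python3 - <<'E'
from cell import status, viewer
import cv2
print(status.get_obs())
for n in ("scene","top"):
    c=viewer.calibration(n); print(n,c)
    cv2.imwrite(f"pics/{n}0.png",viewer.camera(n)[:,:,::-1])
E
```

```text
{'clock': 0.0, 'joints': array([-1.45308429e+00,  8.79569207e-02,  1.37222472e+00,  2.43923145e-05,
        1.68360753e+00, -1.03101831e-01]), 'qvel': array([ 7.54022614e-05, -6.74837954e-04,  1.36910138e-03,  8.66002002e-04,
        1.00807734e-03,  1.76283142e-03]), 'effort': array([-1.48643798e-03, -3.40184104e+01, -3.02427649e+01,  7.15513900e-02,
        3.31027131e-02, -1.74030642e-04]), 'position': array([ 0.12040698, -0.5361511 ,  0.22631807]), 'ee_rot': array([ 9.93910594e-01,  1.10184049e-01,  4.09701584e-06, -1.09831450e-03]), 'wrist_force': array([-0.75683479, -0.031341  ,  0.09658194]), 'moment': array([ 0.02278669, -0.01804794,  0.00828025]), 'finger_force': 0.0, 'opening': 0.09372713586297919}
scene {'fx': 424.85818423542133, 'fy': 424.85818423542133, 'cx': 254.17821075987453, 'cy': 190.9804095299467, 'eye': array([ 1.45391201, -0.00221758,  0.9675861 ]), 'attitude': array([ 0.69924758,  0.6109706 , -0.24281823, -0.28072595])}
top {'fx': 483.36191352850204, 'fy': 483.36191352850204, 'cx': 255.9779843785918, 'cy': 198.50096932220148, 'eye': array([0.44594524, 0.11418227, 1.26464478]), 'attitude': array([-0.69496372,  0.71429933, -0.05671683,  0.05987567])}
```

View pics/top0.png

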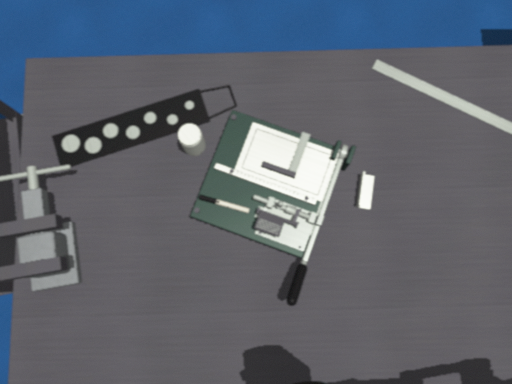

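View pics/scene0.png

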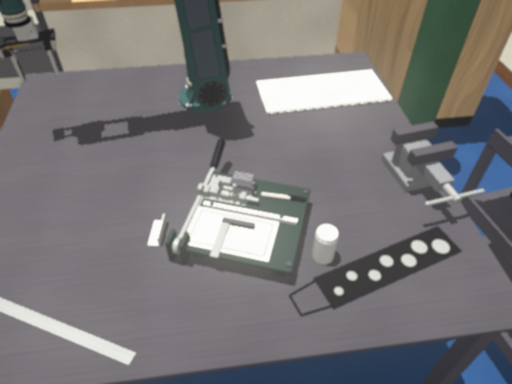

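The top view shows the green bed with corners near (236,112), (192,213) and (302,257). The bolt unit is near (280,215), the grip at (297,284), and the robot is below. In the scene view the bolt unit is near (235,185). I'll get the bed pose from the corners first, then a closer look.

```bash
cat > h.py <<'E'
import numpy as np, cv2
from scipy.spatial.transform import Rotation as R
from cell import status, viewer
def ray(c,uv,z):
    d=R.from_quat(c["attitude"]).apply([(uv[0]-c["cx"])/c["fx"],(uv[1]-c["cy"])/c["fy"],1])
    return c["eye"]+d*(z-c["eye"][2])/d[2]
def proj(c,p):
    q=R.from_quat(c["attitude"]).inv().apply(np.asarray(p)-c["eye"])
    return np.array([c["fx"]*q[...,0]/q[...,2]+c["cx"],c["fy"]*q[...,1]/q[...,2]+c["cy"]]).T
E
python3 - <<'E'
from h import *
c=viewer.calibration("top"); im=cv2.imread("pics/top0.png")
b,g,r=[im[:,:,i].astype(int) for i in range(3)]
m=((g-r>5)&(g-b>0)).astype(np.uint8)*255
m[:100]=0;m[265:]=0;m[:,:185]=0;m[:,360:]=0
m=cv2.morphologyEx(m,cv2.MORPH_OPEN,np.ones((3,3)))
h=cv2.convexHull(cv2.findNonZero(m)); print(cv2.approxPolyDP(h,5,True)[:,0].tolist())
for uv in [(236,112),(192,213),(302,257)]: print(ray(c,uv,.06))
cv2.imwrite("pics/crop.png",np.hstack([cv2.resize(im[100:310,180:380],None,fx=2.8,fy=2.8,interpolation=cv2.INTER_CUBIC)]))
E
```

```text
[[355, 146], [303, 257], [190, 216], [189, 104], [234, 110]]
[0.8764918  0.16274753 0.06      ]
[0.61421884 0.27878758 0.06      ]
[0.49676283 0.00694388 0.06      ]
```

View pics/crop.png

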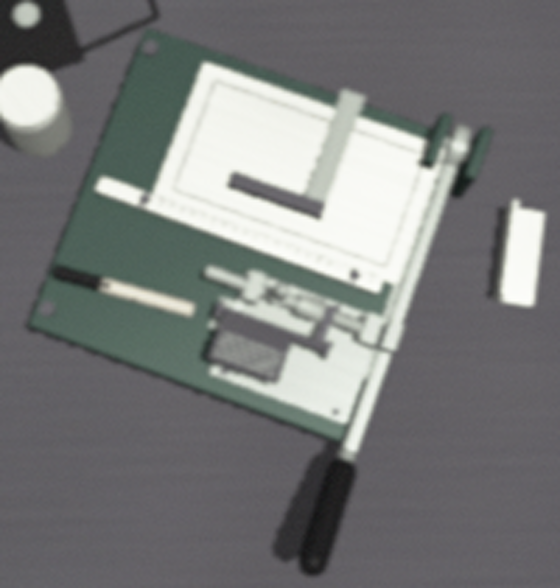

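The crop shows the bed corners at crop pixels (150,32), (27,326) and (345,440). The pad is at about (247,355), the rod ends at (207,272), and the black grip is at (328,515).

```bash
cat >> h.py <<'E'
def pose(world,local):
    A=np.asarray(local)[:,:2]; B=np.asarray(world)[:,:2]; a=A-A.mean(0); b=B-B.mean(0)
    yaw=np.arctan2((a[:,0]*b[:,1]-a[:,1]*b[:,0]).sum(),(a*b).sum())
    Rm=np.array([[np.cos(yaw),-np.sin(yaw)],[np.sin(yaw),np.cos(yaw)]]); t=B.mean(0)-Rm@A.mean(0)
    return yaw,t,B-(A@Rm.T+t)
def goto(yaw,t,p):  # p = TCP target in shear frame (m), tool x=shear y, tool y=shear x; prints dp cm, rot in tool frame
    o=status.get_obs(); c,s=np.cos(yaw),np.sin(yaw)
    w=np.array([c*p[0]-s*p[1]+t[0],s*p[0]+c*p[1]+t[1],p[2]])
    T=R.from_quat(o["ee_rot"]); G=R.from_matrix(np.array([[-s,c,0],[c,s,0],[0,0,-1]]).T)
    print("t",o["clock"],"goal",w.round(4),"dp cm",(T.inv().apply(w-o["position"])*100).round(2),"rot",(T.inv()*G).as_rotvec().round(4))
E
python3 - <<'E'
from h import *
c=viewer.calibration("top")
px=[(180+u/2.8,100+v/2.8) for u,v in [(150,32),(27,326),(345,440)]]+[(180+247/2.8,100+355/2.8)]
W=[ray(c,p,z) for p,z in zip(px,[.06]*3+[.102])]
L=[(.2,.23),(-.1,.23),(-.1,-.07),(-.06,.034)]
y,t,e=pose(W,L); print(y,t,e*1000)
goto(y,t,[-.03,.06,.222])
w=viewer.calibration("wrist"); o=status.get_obs(); T=R.from_quat(o["ee_rot"])
print(T.inv().apply(w["eye"]-o["position"]),(T.inv()*R.from_quat(w["attitude"])).as_matrix().round(2),w["fx"])
E
```

```text
-0.38321862550952157 [0.6117526  0.03279462] [[-5.01197171 -2.28691435]
 [ 0.68412899  1.2572487 ]
 [ 3.49764505 -1.30629373]
 [ 0.83019767  2.33595938]]
t 0.1 goal [0.6064 0.0997 0.222 ] dp cm [ 61.34 -51.4    0.56] rot [-0.0017 -0.0011 -0.9668]
[ 0.07533622  0.00036352 -0.15704775] [[ 0.   -0.97 -0.26]
 [ 1.    0.   -0.  ]
 [ 0.   -0.26  0.97]] 277.1600934554447
```

Emit:
step_arm(dp=[[61.3, -51.4, -1.4], [61.3, -51.4, -1.4], [61.3, -51.4, -1.4], [61.3, -51.4, -1.4], [61.3, -51.4, -1.4], [61.3, -51.4, -1.4], [61.3, -51.4, -1.4], [61.3, -51.4, -1.4], [61.3, -51.4, -1.4], [61.3, -51.4, -1.4]], delta_rot=[[0, 0, -0.967], [0, 0, -0.967], [0, 0, -0.967], [0, 0, -0.967], [0, 0, -0.967], [0, 0, -0.967], [0, 0, -0.967], [0, 0, -0.967], [0, 0, -0.967], [0, 0, -0.967]], hand=[-1, -1, -1, -1, -1, -1, -1, -1, -1, -1])

```text
clock: 1.1
position: [0.4245, -0.1374, 0.236]
ee_rot: [0.829, 0.56, -0.0, 0.0]
wrist_force: [0.4, -0.4, 0.1]
opening: 0.0942
finger_force: 0.0
```

```bash
python3 - <<'E'
from h import *
goto(-.3832,[.6118,.0328],[-.03,.06,.24])
E
```

```text
t 1.1 goal [0.6064 0.0997 0.24  ] dp cm [28.78  8.01 -0.41] rot [0.     0.0002 0.0002]
```

Emit:
step_arm(dp=[[28.8, 8.0, -0.4], [28.8, 8.0, -0.4], [28.8, 8.0, -0.4], [28.8, 8.0, -0.4], [28.8, 8.0, -0.4], [28.8, 8.0, -0.4], [28.8, 8.0, -0.4], [28.8, 8.0, -0.4], [28.8, 8.0, -0.4], [28.8, 8.0, -0.4]], delta_rot=[[0, 0, 0], [0, 0, 0], [0, 0, 0], [0, 0, 0], [0, 0, 0], [0, 0, 0], [0, 0, 0], [0, 0, 0], [0, 0, 0], [0, 0, 0]], hand=[-1, -1, -1, -1, -1, -1, -1, -1, -1, -1])

```text
clock: 2.1
position: [0.6052, 0.0966, 0.2408]
ee_rot: [0.829, 0.559, 0.0, 0.0]
wrist_force: [0.5, -0.2, 0.1]
opening: 0.0942
finger_force: 0.0
```

```bash
python3 - <<'E'
from h import *
import pickle
c=viewer.calibration("wrist"); im=viewer.camera("wrist")[:,:,::-1]
pickle.dump((c,im),open("w1.pkl","wb"))
cv2.imwrite("pics/w1.png",cv2.resize(im,None,fx=1.5,fy=1.5,interpolation=cv2.INTER_CUBIC))
o=status.get_obs();print(o["position"],o["ee_rot"])
Y=-.3832;t=[.6118,.0328]
for p in [(0,.027,.126),(-.06,.034,.102),(0,-.064,.078),(0,.057,.088)]:
    print(p,proj(c,[np.cos(Y)*p[0]-np.sin(Y)*p[1]+t[0],np.sin(Y)*p[0]+np.cos(Y)*p[1]+t[1],p[2]])*1.5)
E
```

```text
[0.60520791 0.09658277 0.24097206] [8.29278962e-01 5.58834656e-01 3.13763359e-04 3.62260127e-04]
(0, 0.027, 0.126) [429.46565818 335.16790906]
(-0.06, 0.034, 0.102) [346.32350898 314.9197492 ]
(0, -0.064, 0.078) [421.36440813 413.94809139]
(0, 0.057, 0.088) [425.54686706 280.53275414]
```

View pics/w1.png

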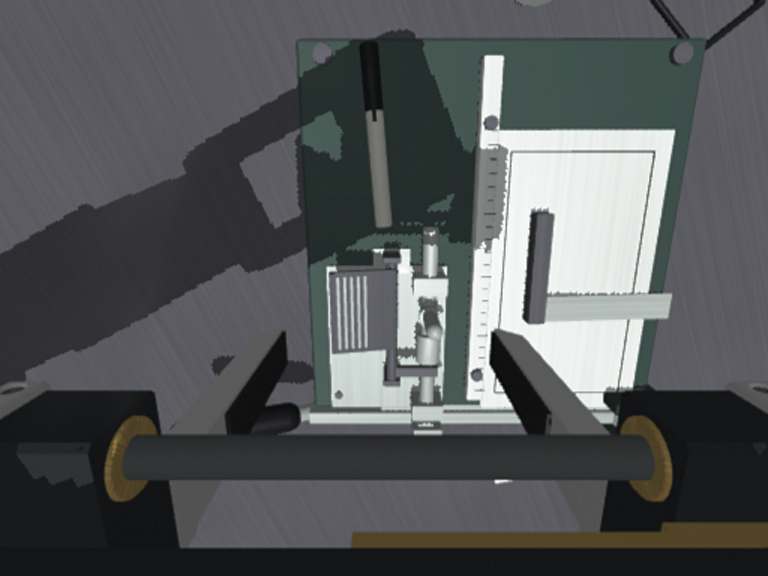

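The wrist view shows the bed's left corners at (298,40) and (706,40). The pin top is near (433,328), the outer guide's far edge near (430,265), and the pad's outer corners at (330,268) and (333,353). I'll fit on these.

```bash
python3 - <<'E'
from h import *
import pickle
c,im=pickle.load(open("w1.pkl","rb"))
P=[((298,40),(-.1,.23,.06)),((706,40),(.2,.23,.06)),((433,328),(0,.027,.126)),((430,265),(0,.057,.088)),((330,268),(-.078,.066,.1057)),((333,353),(-.078,.002,.1057))]
W=[ray(c,np.array(u)/1.5,l[2]) for u,l in P]
y,t,e=pose(W,[l for _,l in P]); print(y,t,(e*1000).round(1))
cr=im[150:290,200:330]; cv2.imwrite("pics/w1c.png",cv2.resize(cr,None,fx=4.2,fy=4.2,interpolation=cv2.INTER_CUBIC))
E
```

```text
-0.3846801548687321 [0.61760721 0.03474145] [[-0.6 -4.7]
 [-4.3 -2.9]
 [-1.7  2.1]
 [ 1.5  8.2]
 [ 2.8 -0.6]
 [ 2.2 -2.1]]
```

View pics/w1c.png

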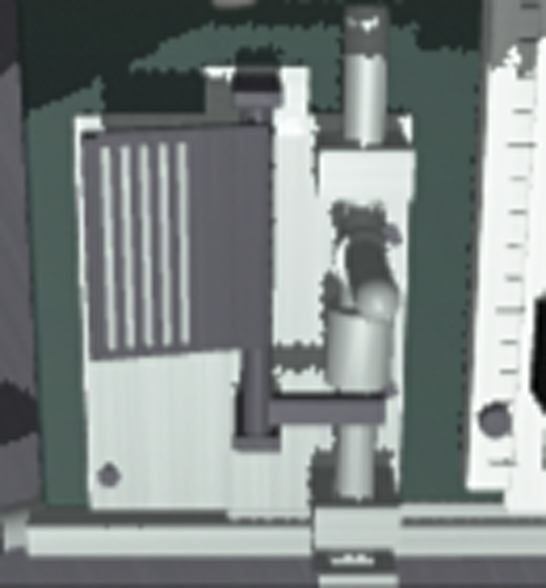

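The crop shows the pin top centred at (377,300), the outer guide's top from row 150 to 200 at column 365, and the pad corners at (83,133), (92,357) and (270,125).

```bash
python3 - <<'E'
from h import *
import pickle
c,im=pickle.load(open("w1.pkl","rb"))
P=[((377,300),(0,.027,.126)),((377,300),(0,.027,.126)),((365,150),(0,.057,.088)),((365,200),(0,.043,.088)),((83,133),(-.078,.066,.1057)),((92,357),(-.078,.002,.1057)),((270,125),(-.026,.066,.095))]
W=[ray(c,np.array(u)/4.2+[200,150],l[2]) for u,l in P]
W+=[ray(c,np.array(u)/1.5,.06) for u in [(298,40),(706,40)]]
y,t,e=pose(W,[l for _,l in P]+[(-.1,.23),(.2,.23)]); print(y,t,(e*1000).round(1))
goto(y,t,[-.03,.054,.15])
goto(y,t,[-.03,.050,.126])
E
```

```text
Traceback (most recent call last):
  File "h.py", line 11, in pose
    A=np.asarray(local)[:,:2]; B=np.asarray(world)[:,:2]; a=A-A.mean(0); b=B-B.mean(0)
      ~~~~~~~~~~^^^^^^^
ValueError: setting an array element with a sequence. The requested array has an inhomogeneous shape after 1 dimensions. The detected shape was (9,) + inhomogeneous part.
```

```bash
python3 - <<'E'
from h import *
import pickle
c,im=pickle.load(open("w1.pkl","rb"))
P=[((377,300),(0,.027,.126)),((377,300),(0,.027,.126)),((365,150),(0,.057,.088)),((365,200),(0,.043,.088)),((83,133),(-.078,.066,.1057)),((92,357),(-.078,.002,.1057)),((270,125),(-.026,.066,.095))]
W=[ray(c,np.array(u)/4.2+[200,150],l[2]) for u,l in P]
W+=[ray(c,np.array(u)/1.5,.06) for u in [(298,40),(706,40)]]
y,t,e=pose(W,[l for _,l in P]+[(-.1,.23,0),(.2,.23,0)]); print(y,t,(e*1000).round(1))
goto(y,t,[-.03,.054,.15])
goto(y,t,[-.03,.050,.126])
E
```

```text
-0.3843455704531867 [0.61645218 0.03235167] [[-0.6  1.2]
 [-0.6  1.2]
 [-0.8  0.5]
 [-0.5  0.2]
 [ 2.4 -1.1]
 [ 3.4  0.7]
 [-1.1  0.1]
 [ 0.7 -2.3]
 [-3.1 -0.6]]
t 2.15 goal [0.6089 0.0937 0.15  ] dp cm [-0.13  0.44  9.1 ] rot [ 0.001  -0.0001 -0.0005]
t 2.15 goal [0.6074 0.09   0.126 ] dp cm [-0.53  0.44 11.5 ] rot [ 0.001  -0.0001 -0.0005]
```

Emit:
step_arm(dp=[[-0.1, 0.4, 2], [-0.1, 0.4, 5], [-0.1, 0.4, 8], [-0.1, 0.4, 9.1], [-0.1, 0.4, 9.1], [-0.1, 0.4, 9.1], [-0.1, 0.4, 9.1]], delta_rot=[[0, 0, 0], [0, 0, 0], [0, 0, 0], [0, 0, 0], [0, 0, 0], [0, 0, 0], [0, 0, 0]], hand=[0, 0, 0, 0, 0, 0, 0])

```text
clock: 2.85
position: [0.6102, 0.0954, 0.1518]
ee_rot: [0.829, 0.559, 0.002, 0.001]
wrist_force: [1.4, 0.0, -0.5]
opening: 0.0473
finger_force: 0.0
```

```bash
python3 - <<'E'
from h import *
Y,t=-.3843,[.6165,.0324]
goto(Y,t,[-.03,.050,.126])
c=viewer.calibration("wrist"); im=viewer.camera("wrist")[:,:,::-1]
cv2.imwrite("pics/w2.png",cv2.resize(im[120:384,60:460],None,fx=1.9,fy=1.9,interpolation=cv2.INTER_CUBIC))
E
```

```text
t 2.85 goal [0.6074 0.09   0.126 ] dp cm [-0.61 -0.07  2.58] rot [ 0.0039 -0.0018  0.001 ]
```

View pics/w2.png

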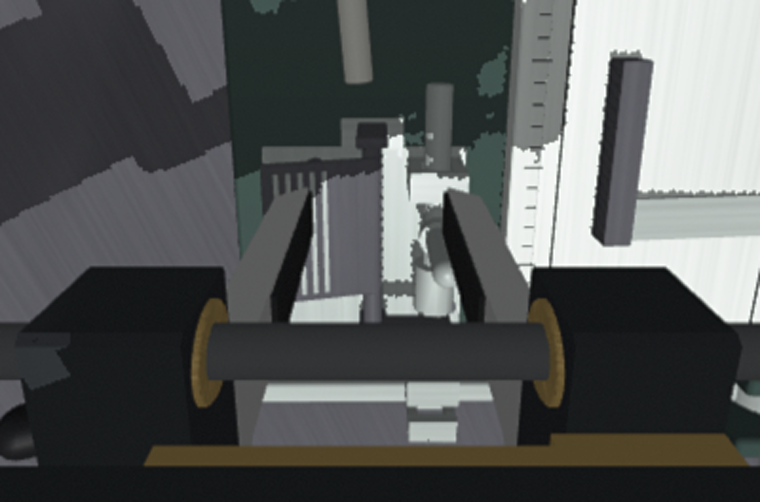

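The view shows the half-open fingers over the pad, left finger tip at columns 275–310. The right finger tip spans columns 445–480 and the pin top is at (446,270), so the finger is offset by about half its width. I'll measure the pin again.

```bash
python3 - <<'E'
from h import *
c=viewer.calibration("wrist"); o=status.get_obs(); T=R.from_quat(o["ee_rot"])
f=lambda u,z:(T.inv().apply(ray(c,(60+u[0]/1.9,120+u[1]/1.9),z)-o["position"])*1000).round(1)
for n,u,z in [("pin",(446,270),.126),("guide57",(439,172),.088),("rodend",(439,86),.082),("Rtip in",(445,192),.130),("Rtip out",(478,192),.130),("padTL",(262,165),.1057),("padTR",(382,158),.095)]: print(n,f(u,z))
E
```

```text
pin [-25.5  27.3  25.7]
guide57 [ 1.5 28.1 63.7]
rodend [38.8 27.7 69.8]
Rtip in [ 7.9 25.3 21.7]
Rtip out [ 7.9 37.2 21.8]
padTL [ 10.4 -45.6  45.8]
padTR [10.1  2.9 56.7]
```

Emit:
step_arm(dp=[[-0.4, -0.3, 1.0], [-0.4, -0.3, 2.0], [-0.4, -0.3, 2.6], [-0.4, -0.3, 2.9], [-0.4, -0.3, 3.1], [-0.4, -0.3, 3.2], [-0.4, -0.3, 3.2], [-0.4, -0.3, 3.2]], delta_rot=[[0, 0, 0], [0, 0, 0], [0, 0, 0], [0, 0, 0], [0, 0, 0], [0, 0, 0], [0, 0, 0], [0, 0, 0]], hand=[0, 0, 0, 0, 0, 0, 0, 0])

```text
clock: 3.7
position: [0.6031, 0.0934, 0.1181]
ee_rot: [0.829, 0.56, -0.001, -0.001]
wrist_force: [-5.1, 0.4, 6.3]
opening: 0.0468
finger_force: 3.7
```

```bash
python3 - <<'E'
from h import *
o=status.get_obs(); print(o["position"],o["wrist_force"],o["moment"],o["qvel"].round(3))
goto(-.3843,[.6165,.0324],[-.03,.050,.118])
c=viewer.calibration("wrist"); im=viewer.camera("wrist")[:,:,::-1]
cv2.imwrite("pics/w3.png",cv2.resize(im[120:384,60:460],None,fx=1.9,fy=1.9,interpolation=cv2.INTER_CUBIC))
E
```

```text
[0.60309487 0.09342049 0.11805658] [-5.11754192  0.35647081  6.32968022] [ 0.1901397   1.29346319 -0.01157135] [0.001 0.001 0.001 0.001 0.    0.001]
t 3.7 goal [0.6074 0.09   0.118 ] dp cm [-0.16  0.53  0.  ] rot [-0.0037  0.0008  0.0019]
```

View pics/w3.png

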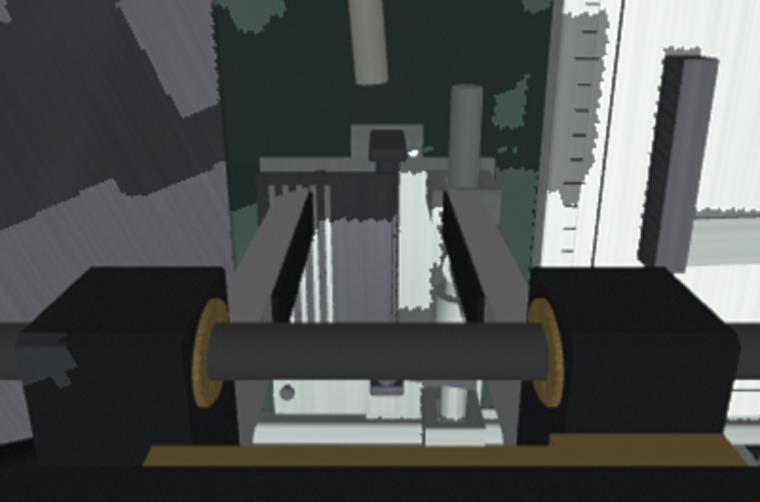

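The catch is pressed, with about 6 N on the finger. The rod end is at (466,88), the pin is hidden behind the right finger, and the pad is under the left finger. Next I check the pin's offset in the tool frame.

```bash
python3 - <<'E'
from h import *
c=viewer.calibration("wrist"); o=status.get_obs(); T=R.from_quat(o["ee_rot"])
f=lambda u,z:(T.inv().apply(ray(c,(60+u[0]/1.9,120+u[1]/1.9),z)-o["position"])*1000).round(1)
for n,u,z in [("guide57",(466,187),.088),("rodend",(466,88),.082),("rodlow",(454,415),.084),("padTL",(258,173),.096),("padTR",(396,173),.096)]: print(n,f(u,z))
print(o["wrist_force"],T.inv().apply(o["wrist_force"]),T.inv().apply(o["moment"]))
E
```

```text
guide57 [ 6.8 34.2 29.9]
rodend [43.4 33.6 35.9]
rodlow [-100.1   34.4   34. ]
padTL [ 14.9 -41.9  22.2]
padTR [15.   7.5 22. ]
[-6.2901254   0.72227779  7.05882003] [-1.6828803  -6.13111769 -7.03502756] [ 1.2501236  -0.30513019 -0.06470054]
```

Emit:
step_arm(dp=[[-0.3, 0.1, 0.05], [-0.6, 0.1, 0.05], [-0.9, 0.1, 0.05], [-1.2, 0.1, 0.05], [-1.5, 0.1, 0.05], [-1.8, 0.1, 0.05], [-2.1, 0.1, 0.05], [-2.4, 0.1, 0.05], [-2.6, 0.1, 0.05]], delta_rot=[[0, 0, 0], [0, 0, 0], [0, 0, 0], [0, 0, 0], [0, 0, 0], [0, 0, 0], [0, 0, 0], [0, 0, 0], [0, 0, 0]], hand=[0, 0, 0, 0, 0, 0, 0, 0, 0])

```text
clock: 4.65
position: [0.5982, 0.0716, 0.1191]
ee_rot: [0.828, 0.56, 0.005, -0.001]
wrist_force: [1.3, 7.6, 5.5]
opening: 0.047
finger_force: 4.5
```

```bash
python3 - <<'E'
from h import *
o=status.get_obs();T=R.from_quat(o["ee_rot"]); print(o["position"],T.inv().apply(o["wrist_force"]),T.inv().apply(o["moment"]))
goto(-.3843,[.6165,.0324],[-.03,.006,.118])
c=viewer.calibration("wrist"); im=viewer.camera("wrist")[:,:,::-1]
cv2.imwrite("pics/w4.png",cv2.resize(im[120:384,60:460],None,fx=1.9,fy=1.9,interpolation=cv2.INTER_CUBIC))
E
```

```text
[0.59820121 0.07157339 0.11906294] [ 7.60229295 -1.62155403 -5.43859398] [ 0.2278695   1.35519098 -0.02599986]
t 4.65 goal [0.5909 0.0492 0.118 ] dp cm [-2.35  0.16  0.09] rot [ 0.0041 -0.0084  0.0027]
```

View pics/w4.png

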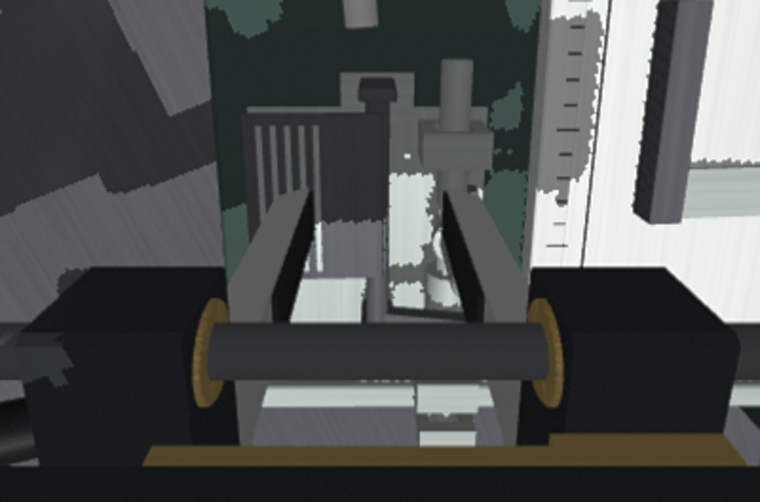

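The bolt is moving: the rod's rear end, now at (456,62), is closer to the guide, and the left finger is still on the pad. I'll continue to the end stop.

Emit:
step_arm(dp=[[-0.3, 0.05, 0.08], [-0.6, 0.05, 0.08], [-0.9, 0.05, 0.08], [-1.2, 0.05, 0.08], [-1.5, 0.05, 0.08], [-1.8, 0.05, 0.08], [-2.1, 0.05, 0.08], [-2.3, 0.05, 0.08]], delta_rot=[[0, 0, 0], [0, 0, 0], [0, 0, 0], [0, 0, 0], [0, 0, 0], [0, 0, 0], [0, 0, 0], [0, 0, 0]], hand=[0, 0, 0, 0, 0, 0, 0, 0])

```text
clock: 5.5
position: [0.5903, 0.0508, 0.1188]
ee_rot: [0.828, 0.56, 0.005, -0.001]
wrist_force: [3.3, 10.3, 6.1]
opening: 0.0471
finger_force: 6.4
```

```bash
python3 - <<'E'
from h import *
o=status.get_obs();T=R.from_quat(o["ee_rot"]); print(o["position"],T.inv().apply(o["wrist_force"]),T.inv().apply(o["moment"]))
goto(-.3843,[.6165,.0324],[-.03,.006,.118])
E
```

```text
[0.59029424 0.05077156 0.11880674] [10.83777972 -0.75059708 -5.999766  ] [ 0.37800105  2.12282435 -0.05177467]
t 5.5 goal [0.5909 0.0492 0.118 ] dp cm [-0.12  0.12  0.08] rot [ 0.0043 -0.0102  0.003 ]
```

Emit:
step_arm(dp=[[-0.2, 0, 0], [-0.4, 0, 0], [-0.5, 0, 0], [-0.5, 0, 0]], delta_rot=[[0, 0, 0], [0, 0, 0], [0, 0, 0], [0, 0, 0]], hand=[0, 0, 0, 0])

```text
clock: 5.9
position: [0.5901, 0.0504, 0.1189]
ee_rot: [0.827, 0.561, 0.009, -0.003]
wrist_force: [6.9, 18.0, 5.7]
opening: 0.0474
finger_force: 10.5
```

```bash
python3 - <<'E'
from h import *
o=status.get_obs();T=R.from_quat(o["ee_rot"]); print(o["position"],T.inv().apply(o["wrist_force"]),T.inv().apply(o["moment"]))
goto(-.3843,[.6165,.0324],[-.03,.006,.118])
c=viewer.calibration("wrist"); im=viewer.camera("wrist")[:,:,::-1]
cv2.imwrite("pics/w5.png",cv2.resize(im[120:384,60:460],None,fx=1.9,fy=1.9,interpolation=cv2.INTER_CUBIC))
E
```

```text
[0.59011542 0.0503949  0.11889984] [19.42625065 -0.18581914 -5.32839691] [ 0.24958591  3.48089122 -0.35583169]
t 5.9 goal [0.5909 0.0492 0.118 ] dp cm [-0.08  0.12  0.09] rot [ 0.0055 -0.019   0.0059]
```

View pics/w5.png

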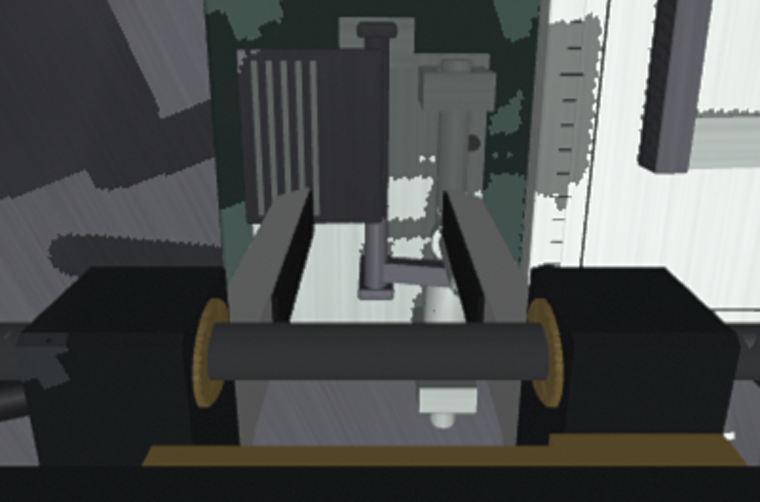

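The rod's rear end is flush in the guide, its tip is out beyond the eye at (443,420), and the force rose without motion, so the bolt is at its end stop. Now back off and lift.

Emit:
step_arm(dp=[[0.5, 0, 0], [1.0, 0, 0], [1.3, 0, -0.3], [1.3, 0, -1.0], [1.3, 0, -3], [1.3, 0, -6], [3, 0, -10], [5, 0, -12], [5, 0, -12], [5, 0, -12]], delta_rot=[[0, 0, 0], [0, 0, 0], [0, 0, 0], [0, 0, 0], [0, 0, 0], [0, 0, 0], [0, 0, 0], [0, 0, 0], [0, 0, 0], [0, 0, 0]], hand=[0, 0, 0, 0, 0, 0, 0, 0, 0, 0])

```text
clock: 6.95
position: [0.6044, 0.0885, 0.2349]
ee_rot: [0.829, 0.56, -0.001, -0.0]
wrist_force: [-0.8, 0.4, 0.2]
opening: 0.0474
finger_force: 0.0
```

```bash
python3 - <<'E'
from h import *
o=status.get_obs();print(o["position"],o["wrist_force"])
im=viewer.camera("wrist")[:,:,::-1]
cv2.imwrite("pics/w6.png",cv2.resize(im[150:300,180:340],None,fx=3.7,fy=3.7,interpolation=cv2.INTER_CUBIC))
E
```

```text
[0.60440089 0.08854495 0.2349399 ] [-0.80192493  0.43997639  0.20649235]
```

View pics/w6.png

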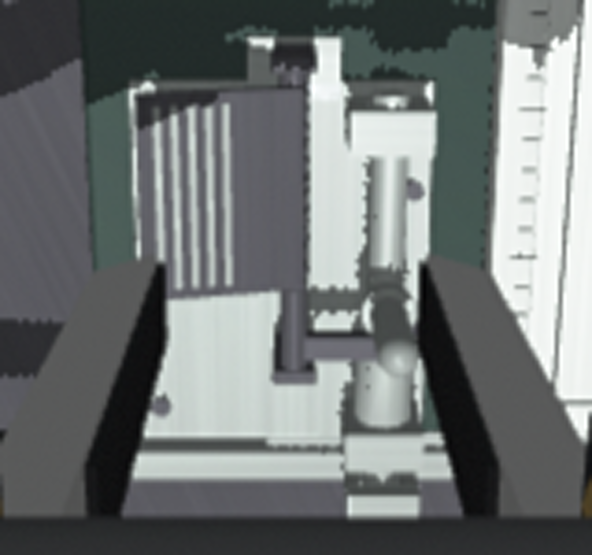

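The bolt is home: its sleeve at (385,390) is past the nose at (340,345). The pad's lower edge is sloped again, so the catch is up and locking.

```bash
python3 -c "
from cell import ticket; print(ticket.sign_off())"
```

```text
the job is handed in; nothing more can be done
None
```

The safety bolt is pushed fully home through the blade arm's eye and the catch has sprung back up behind it, as the last wrist view shows. The hand was well clear when I handed the job in; no verdict came back.

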